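# Load a ceramic spacer over the lip of a latching nest

## Robot

A 6-joint arm with a two-finger parallel gripper is mounted at the origin on the work surface. World frame = base frame: x ahead of the robot, y to its left, z up, the work surface at z = 0. Lengths are in m, angles in rad, forces in N, time in s.
With the tool pointing down it reaches from about 0.275 to 0.825 m from the base axis. Payload 4.9 kg.
Tool frame: the origin (TCP) lies midway between the tips of the shut fingers; the grasp point (between the pads) lies 19 mm behind it (bot.grip_depth is the distance from the TCP to the grasp point, in m); z points along the fingers, y is the line along which they close (so a half turn about z gives the same grasp; the last joint's range is limited). The gripper opens to 85 mm and grips with 20 to 120 N. Pads are 22 mm wide; open, the fingers measure 114 mm over their backs; the gripper's body (76 mm by 85 mm) begins 54 mm behind the grasp point. The pads swing forward as they close: fully open they stand 13 mm farther back than shut.
Start: joints at [-1.379, 0.326, -0.193, 1.052, 0, 1.437], TCP at [0.176, -0.521, 0.198] pointing down, gripper open.
Joint ranges: [-2.65, 2.65], [-0.97, 1.79], [-1.3, 1.35], [-1.93, 2.1], [-1.47, 1.37], [-3.14, 3.14]. Speed limits (rad/s): [2.57, 2.57, 3.14, 3.14, 3.14, 3.14].

## Interface

Orientations are given as a unit quaternion [w, x, y, z].
In Python, from cell import bot gives the robot as it stands. Calls block until the motion is done:
- bot.move_pose(position, orientation): joint-space move of the TCP to a pose.
- bot.move_linear(position, speed=0.15, rotation=None, until_force=None): straight line of the TCP; rotation=None keeps the orientation; speed is the mean speed in m/s. With until_force (N) it stops when the force on the tool has changed by that much, and returns True; else False.
- bot.goto_joints(angles): joint-space move.
- bot.set_gripper(opening, grasp_force=None): opening from 0.0 (shut) to 1.0 (fully open); grasp_force is the grip in N (None keeps the last); returns when the fingers have stopped.
- bot.wait(seconds).
- bot.solve_ik(position, orientation): joint angles nearest the present ones, or None.
- bot.camera(name): name is "side" or "top"; returns the picture (384x512x3 uint8, red, green, blue); there is no depth.
- bot.calibration(name): a dict with "mtx" (3x3 intrinsics, pixels), "k1" (the pictures are not rectified: a ray, as slopes to the right and down, at radius r is drawn at 1 + k1 r^2 times it, then the intrinsics apply), "extrinsics" (4x4, takes a point from world to camera coordinates). Camera axes: x right, y down, z forward; pixel columns grow to the right and rows downward; lengths in m; the calibration is good to about 2 mm. A picture is of the moment at which its call begins. calibration takes no time and is no camera call.
A pose or a line that the arm cannot do raises bot.PlanningError and nothing moves.
- bot.close_job(): hands the job in; it is judged then, once.
Trained networks look in the newest picture that a camera, given by its name, has taken for a name from the list of things; names that differ only in an ending like _2 or _b are one class to them, and where a whole thing is asked for, a point or a joint stands for the part that bears it (a point fixed in the world has none). Each returns a list of dicts, best first, with "confidence" (0 to 1); they miss things now and then, are a little off and sometimes report something else, mostly with a low value. They report only what shows in the picture. A call takes as long as a camera call. They do not tell look-alikes from the thing itself.
- bot.search_frame(camera, thing): "bbox" ([left, top, width, height] in pixels, round what is visible of it).
Readings, each from a call of its own:
- bot.read_clock(): time.
- bot.read_joint_positions(): joint angles.
- bot.read_joint_vel(): joint speeds.
- bot.read_joint_efforts(): joint torques, N m.
- bot.read_position(): TCP position.
- bot.read_tool_rot(): TCP orientation.
- bot.read_ft_force(): force on the tool from outside, world axes, zero at the start.
- bot.read_moment(): the same for the moment, N m.
- bot.read_gripper_width(): opening from 0.0 (shut) to 1.0 (fully open).
- bot.read_finger_force(): force on a finger pad.
Only numpy, scipy, OpenCV 4.12 (cv2) and the standard library are available. Lean on these libraries where they do the work, as an engineer would, in place of code of your own. Each camera call takes 0.05 s, during which the arm holds its last target. There are 200 camera calls.

## Task

Load the cream ceramic spacer into the blue nest without lifting it off: push it, letting the side fence guide it square, over the raised lip so that it drops flat into the pocket, nose under the two hold-downs, and keep pushing until it bears on the end stop; hold it there with a steady push of about 8 N for a good half second, so that it is truly seated. Then swing the latch over its back, all the way to its stop, and let go. The ceramic chips, so feel your way and never push it with more than 12 N; leave the other things where they are.

Things in the scene. Friction and masses are not known exactly. Their poses are not given: they have to be found in the camera images.
- nest: Blue anodised loading nest, a fixed plate 195 x 122 x 20 mm (x -105 to 90, y -46 to 76) flat on the table at some yaw. Origin: on the table, below the pocket-side edge of the lip, on the pocket's centre line. x is the loading direction (apron, lip, pocket, end stop), z up. Apron (loading land): x -105 to -12, surface at z 22; it has a fence only on its -y side.
- lip (a point): Raised lip across the path, a bright steel wear strip: this point is the middle of its pocket-side top edge (nest x 0, y 0, z 25 mm). Nest frame, mm: a ramp rises from z 22 at x -12 to z 25 at x -4, flat crest at z 25 from x -4 to 0, then a sheer drop to the pocket floor at z 20.
- pocket (a point): Middle of the pocket floor where the centre of the seated spacer belongs (nest x 34, y 0, z 20 mm). Pocket: x 0 to 64, y -25.5 (the fence's face) to 28 (opposite wall, top z 30, x 4 to 84, with a flared mouth towards the apron opening to y 37 at x -17).
- fence (a point): On the top inner edge of the side fence, beside the apron (nest x -50, y -25.5, z 30 mm): one straight bright aluminium bar along x over apron, lip and pocket; inner face at nest y -25.5, top at z 30 (screw heads to z 32).
- hold_downs (a point): Lower front edge, midway between the two steel hold-downs that overhang the far end of the pocket (nest x 57, y 1, z 34.5 mm). They are 12 mm wide, at y -13 and y 15, from z 34.5 to 39; the spacer's two arms slide under them.
- end_stop: Fixed steel block at the far end of the pocket, its face square to the nest's x axis. Origin: on the table below the middle of that face (nest x 64, y 0). Face from z 20 to 34.5 mm, y -22 to 24. Axes as the nest's.
- spacer: Cream ceramic U, loose, 60 x 50 x 12 mm, about 95 g. Origin: centre of that envelope, half-way up. x runs from the solid back (x -30 to -10, 50 wide) to the nose (two arms 13 wide, to x 30). Slides at 1 to 3 N. Starts flat on the apron, clear of the fence, up to 0.3 rad askew. Nest z of its top: 34 on the apron, 37 on the lip, 32 in the pocket. Home: back at nest x 4; the back drops off the lip 4 mm before that.
- latch (a joint): Flat steel latch bar, reaching 45 mm from its pivot, 12 wide, z 33.5 to 38.5 mm. 0: wide open, pointing 0.35 rad to +y of the nest's x axis; grows clockwise from above to its stop at 1.92 rad, pointing to the nest's -y across the spacer's back, 1.5 mm above it. Starts at 0 to 0.35, stays where left, takes 2 to 3 N at the pin. A spacer still up on the lip blocks it.
- latch_pivot (a point): Axis of the latch's upright pivot, on top of the bar (nest x 13, y 41, z 38.5 mm), in the pocket wall opposite the fence; bolt head on top to z 42.5.
- latch_pin (a point): Half-way up the latch's black upright pin, on its axis: 12 mm diameter, from z 38.5 to 64 mm (this point at 51.5), 34 mm from the pivot, moving with the latch; can be pushed with a fingertip or pinched from above.
- spare_spacer: Bystander: a second, identical cream spacer lying flat on the table; leave alone. Origin at its centre, half-way up.
- housing: Bystander: white finned housing, 140 x 110 x 44 mm, on the table. Origin: centre of its underside.
- spindle: Bystander: stepped steel spindle standing on the table, foot 60 mm across, 110 mm high. Origin: centre of its underside.
- gauge_stand: Bystander: green gauge stand, round base 120 mm across, upright 175 mm high. Origin: centre of its underside.
There are look-alikes about, which are no part of the job. Leave any brown or orange look-alike of the spacer alone.

How it is judged:
By the outcome, as a careful person would: the job done as asked, in the order asked, and still so for the second after the job is handed in, with the robot touching nothing.
It also fails if it takes over 72 s, if anything falls off the work surface, if the arm or the gripper's body presses on something with over 40 N, if the wrist force passes 120 N, or if a joint passes its speed limit or range.

## Working session

There is one attempt and no reset: what is moved stays moved. The work goes in short steps, each a Python script; the robot and the scene stay as the last script left them, time stands still between calls to the robot, and variables do not carry over. Pictures are saved under pics/ and viewed, at most 10 in all, crops included, and the job is handed in when it is done.

```bash
ls; mkdir -p pics; python3 - <<'E'
from cell import bot
import cv2
for c in ("top","side"):
    im=bot.camera(c); cv2.imwrite(f"pics/{c}0.png",cv2.resize(im[:,:,::-1],(800,600),interpolation=cv2.INTER_CUBIC))
    k=bot.calibration(c); print(c,k["mtx"].tolist(),k["k1"],k["extrinsics"].round(4).tolist())
    for t in ("nest","spacer","latch","latch_pin","end_stop","lip","fence","hold_downs"):
        print(t,[([round(v) for v in d["bbox"]],round(d["confidence"],2)) for d in bot.search_frame(c,t)])
print(bot.read_clock())
E
```

```text
pics
top [[350.17825622098667, 0.0, 258.3811117135811], [0.0, 350.17825622098667, 189.8106017159505], [0.0, 0.0, 1.0]] 0.0023203334444740153 [[0.0173, -0.9995, 0.0261, 0.0063], [-0.9997, -0.0178, -0.0187, 0.5149], [0.0192, -0.0258, -0.9995, 1.1221], [0.0, 0.0, 0.0, 1.0]]
nest [([244, 147, 51, 68], 0.89)]
spacer [([221, 226, 15, 20], 0.79), ([263, 230, 21, 22], 0.56), ([254, 183, 20, 27], 0.47)]
latch [([262, 156, 7, 18], 0.45)]
latch_pin [([262, 156, 5, 17], 0.39)]
end_stop [([352, 196, 21, 22], 0.23)]
lip [([242, 147, 53, 65], 0.81)]
fence [([241, 148, 54, 64], 0.7), ([350, 200, 19, 16], 0.35)]
hold_downs [([244, 147, 51, 67], 0.9)]
side [[466.6969057268925, 0.0, 254.1402777546142], [0.0, 466.6969057268925, 191.65148624260402], [0.0, 0.0, 1.0]] -0.06855643380746321 [[0.9953, -0.0956, 0.017, -0.5147], [-0.0574, -0.7205, -0.6911, 0.1189], [0.0783, 0.6869, -0.7226, 1.1785], [0.0, 0.0, 0.0, 1.0]]
nest [([228, 202, 75, 49], 0.71)]
spacer [([180, 188, 27, 20], 0.8), ([234, 210, 30, 25], 0.64)]
latch [([271, 208, 24, 11], 0.48)]
latch_pin [([274, 206, 21, 17], 0.59), ([223, 202, 84, 52], 0.55)]
end_stop []
lip [([226, 202, 81, 51], 0.88)]
fence [([225, 203, 84, 53], 0.72)]
hold_downs [([221, 205, 84, 49], 0.63)]
0.9
```

```bash
python3 - <<'E'
from cell import bot
import cv2
im=bot.camera("top"); cv2.imwrite("pics/t1.png",cv2.resize(im[130:270,200:387,::-1],(800,600),interpolation=cv2.INTER_CUBIC))
im=bot.camera("side"); cv2.imwrite("pics/s1.png",cv2.resize(im[180:270,200:320,::-1],(800,600),interpolation=cv2.INTER_CUBIC))
E
```

```text
(no output)
```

View pics/t1.png

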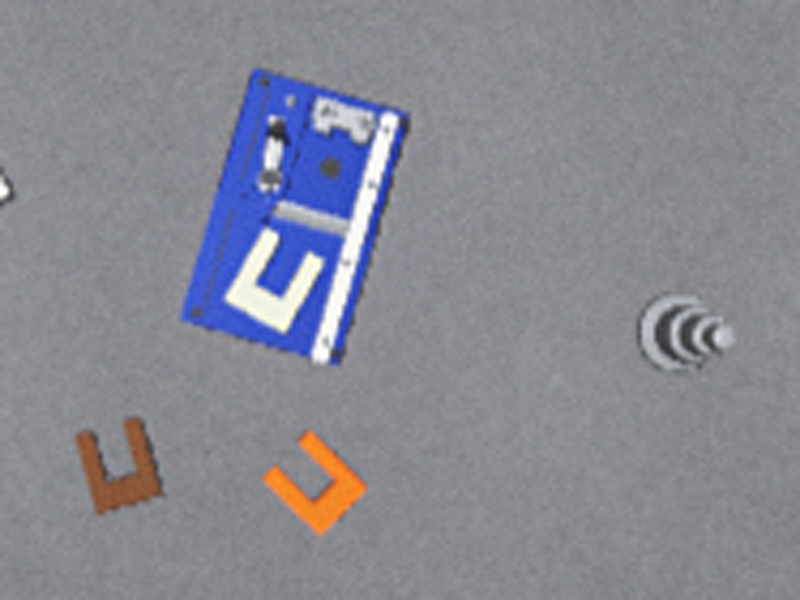

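View pics/s1.png

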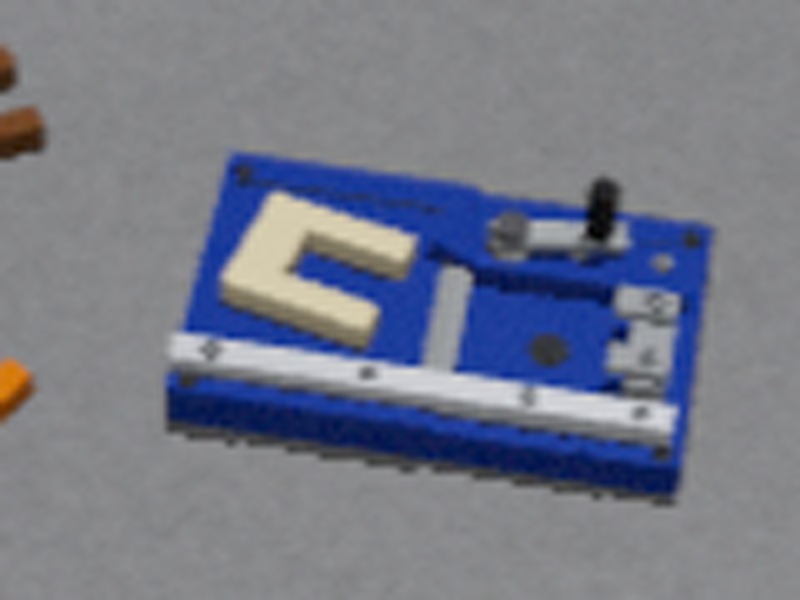

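View pics/top0.png

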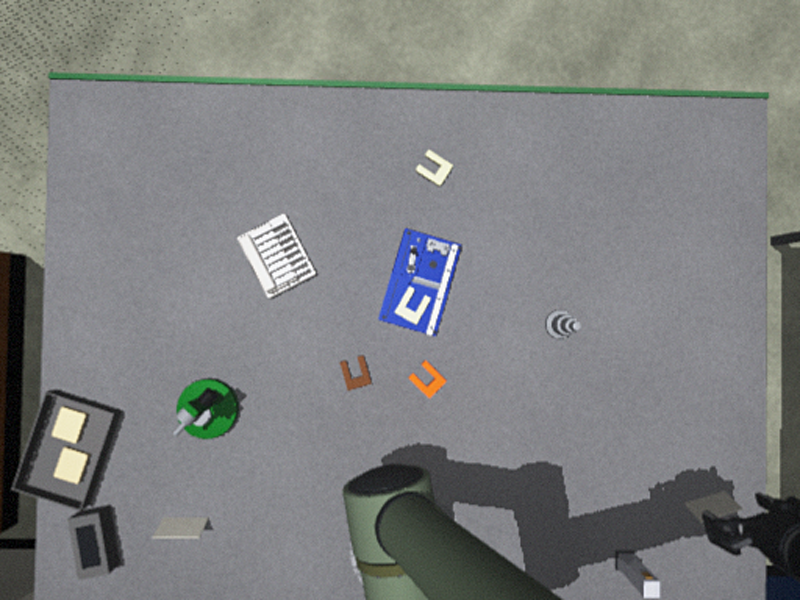

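The scene contains five U shapes. In the full top picture, scaled to 800 px:
- Cream U on the blue nest at about (411,305). This is the spacer, because it is cream and lies on the apron.
- Cream U on bare table at (435,167). This is the spare.
- Brown at (356,373) and orange at (428,379). Both are look-alikes.

The enlarged crop t1 confirms the spacer at (277,280), the lip at (310,217) and the fence on the right. The latch is open, with its pivot at (270,183) and its pin at (278,127).

```bash
cat > geo.py <<'E'
from cell import bot
import numpy as np, cv2
from scipy.optimize import least_squares
def proj(cam,P):
    k=bot.calibration(cam); E=k["extrinsics"]; q=np.atleast_2d(P)@E[:3,:3].T+E[:3,3]; s=q[:,:2]/q[:,2:]
    s=s*(1+k["k1"]*(s**2).sum(1,keepdims=True)); return s@k["mtx"][:2,:2].T+k["mtx"][:2,2]
def pose(p,L):  # L nest/obj frame mm -> world m
    L=np.atleast_2d(L)/1000.; c,s=np.cos(p[2]),np.sin(p[2])
    return np.c_[p[0]+c*L[:,0]-s*L[:,1],p[1]+s*L[:,0]+c*L[:,1],L[:,2]]
def fit(obs,p0):
    f=lambda p:np.concatenate([(proj(c,pose(p,L))[0]-px) for c,L,px in obs]).ravel()
    r=least_squares(f,p0,loss="soft_l1",f_scale=.7); return r.x,f(r.x).reshape(-1,2)
T=lambda u,v:np.array([200+u/800*187-.5+.12,130+v/600*140-.5+.12])
S=lambda u,v:np.array([200+u/800*120-.43,180+v/600*90-.43])
E
python3 - <<'E'
from geo import *
obs=[("top",(-105,76,20),T(183,320)),("top",(90,76,20),T(255,68)),("top",(90,-46,20),T(408,115)),("top",(-105,-46,20),T(340,365)),
("top",(13,41,42.5),T(270,183)),
("side",(-105,76,20),S(232,152)),("side",(90,76,20),S(712,228)),("side",(90,-46,0),S(672,500)),("side",(-105,-46,0),S(168,432)),
("side",(-105,-25.5,30),S(172,332)),("side",(90,-25.5,30),S(678,405)),("side",(13,41,42.5),S(512,218)),("side",(0,28,25),S(473,268))]
p,r=fit(obs,[.5,0,0]); print("nest",p.round(4)); print(r.round(1).tolist())
z=34
o2=[("top",(-30,25,z),T(225,300)),("top",(-30,-25,z),T(287,332)),("top",(30,-25,z),T(326,256)),("top",(30,25,z),T(267,229)),
("side",(-30,25,z),S(272,192)),("side",(-30,-25,z),S(222,280)),("side",(30,25,z),S(417,238)),("side",(30,-25,z),S(366,322))]
q,r=fit(o2,[.5,0,0]); print("spacer",q.round(4)); print(r.round(1).tolist())
c,s=np.cos(p[2]),np.sin(p[2]);d=q[:2]-p[:2];print("in nest mm",(1000*np.array([c*d[0]+s*d[1],-s*d[0]+c*d[1]])).round(1),q[2]-p[2])
from scipy.optimize import minimize_scalar
def e(a): L=(13+34*np.cos(.35-a),41+34*np.sin(.35-a)); return sum(np.abs(proj(k,pose(p,(*L,z)))[0]-x).sum() for k,z,x in [("side",64,S(604,182)),("side",41,S(600,235)),("top",64,T(278,125))])
m=minimize_scalar(e,bounds=(-.3,1),method="bounded"); print("latch",m.x,m.fun)
E
```

```text
nest [ 0.5493 -0.0334 -0.2665]
[[-0.6, -0.1], [-0.2, -0.2], [0.7, -0.3], [-0.4, 0.1], [0.3, -1.3], [-0.8, 0.3], [-0.1, -0.9], [0.5, -0.1], [-0.7, -1.3], [0.1, 0.0], [1.5, 0.3], [-0.5, 0.7], [-0.7, 0.8]]
spacer [ 0.499  -0.0021 -0.4772]
[[0.3, -0.2], [-0.1, -0.1], [-0.2, 0.8], [-0.4, -0.5], [0.0, -0.1], [-0.2, 0.3], [-0.2, -0.3], [0.2, 1.0]]
in nest mm [-56.7  17. ] -0.2106469212564812
latch 0.18106717768605635 3.5632702543449
```

```bash
cat >> geo.py <<'E'
N=np.array([.5493,-.0334,-.2665])
def W(x,y,z): return pose(N,(x,y,z))[0]
def Q(psi): # tool down, tool x at nest yaw psi
    a=(psi+N[2])/2; return np.array([0,np.cos(a),np.sin(a),0])
def nest(p):
    c,s=np.cos(N[2]),np.sin(N[2]); d=np.asarray(p)[:2]-N[:2]; return np.array([c*d[0]+s*d[1],-s*d[0]+c*d[1],p[2]])*1000
def F():
    f=np.asarray(bot.read_ft_force()); c,s=np.cos(N[2]),np.sin(N[2]); return np.array([c*f[0]+s*f[1],-s*f[0]+c*f[1],f[2]]).round(2)
def st(t=""): print(t,"pos",nest(bot.read_position()).round(1),"F",F(),"t",round(bot.read_clock(),2))
E
python3 - <<'E'
from geo import *
for off in (0,np.pi/2,np.pi,-np.pi/2):
    j=bot.solve_ik(W(-100,0,27),Q(off)); print("push",off,None if j is None else np.round(j,2))
    for th in (.17,-.7,-1.57):
        j=bot.solve_ik(W(13+34*np.cos(th),41+34*np.sin(th),46),Q(off+th)); print(th,None if j is None else np.round(j,2))
# latch: tool x at nest angle off+th
bot.set_gripper(0.0)
st("shut")
bot.move_pose(W(-68,80,110),Q(0)); st("above")
bot.move_linear(W(-68,80,27.5),speed=.1); st("down")
h=bot.move_linear(W(-68,36,27.5),speed=.03,until_force=5); st(f"lat {h}")
im=bot.camera("side"); cv2.imwrite("pics/s2.png",cv2.resize(im[150:270,190:350,::-1],(800,600),interpolation=cv2.INTER_CUBIC))
E
```

```text
push 0 [-0.18  0.36 -0.66  0.55  0.   -3.05]
0.17 [-0.12  0.56 -0.24  0.77  0.    3.12]
-0.7 [-0.17  0.54 -0.28  0.75  0.   -2.34]
-1.57 [-0.18  0.5  -0.35  0.72  0.   -1.49]
push 1.5707963267948966 [-0.18  0.36 -0.66  0.55  0.    1.66]
0.17 [-0.12  0.56 -0.24  0.77  0.    1.54]
-0.7 [-0.17  0.54 -0.28  0.75  0.    2.37]
-1.57 [-0.18  0.5  -0.35  0.72  0.   -3.06]
push 3.141592653589793 [-0.18  0.36 -0.66  0.55  0.    0.09]
0.17 [-0.12  0.56 -0.24  0.77  0.   -0.03]
-0.7 [-0.17  0.54 -0.28  0.75  0.    0.8 ]
-1.57 [-0.18  0.5  -0.35  0.72  0.    1.65]
push -1.5707963267948966 [-0.18  0.36 -0.66  0.55  0.   -1.48]
0.17 [-0.12  0.56 -0.24  0.77  0.   -1.6 ]
-0.7 [-0.17  0.54 -0.28  0.75  0.   -0.77]
-1.57 [-0.18  0.5  -0.35  0.72  0.    0.08]
shut pos [-231.6 -568.8  197.6] F [-0.88 -0.02  0.18] t 1.77
above pos [-67.8  79.8 110. ] F [ 0.28 -0.51 -0.6 ] t 5.37
down pos [-67.5  80.1  28. ] F [-0.05  0.55  0.39] t 6.34
lat False pos [-68.   36.1  27.5] F [-0.    0.16 -0.79] t 7.96
```

View pics/s2.png

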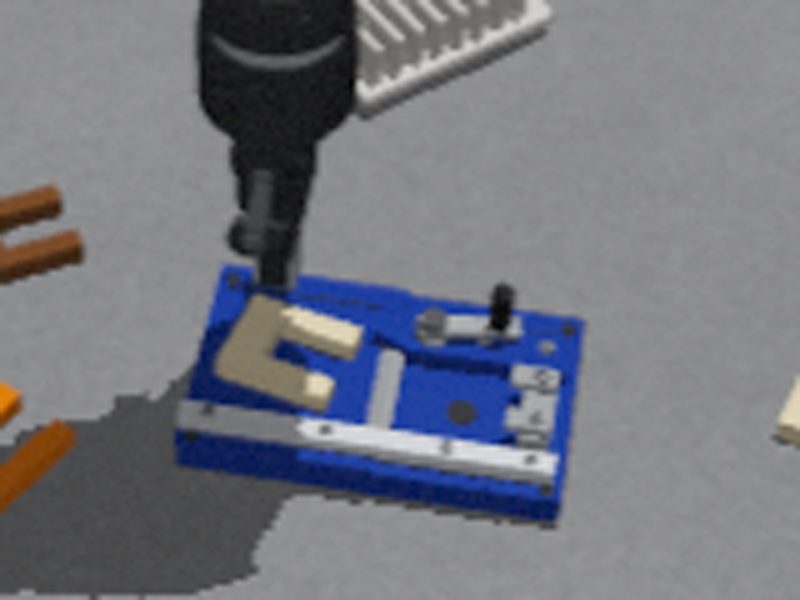

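The picture shows the fingertip at the spacer's rear left side, around (275,285). The nose is still a little clear of the fence at (320,410), so I keep pushing sideways.

```bash
python3 - <<'E'
from geo import *
h=bot.move_linear(W(-70,20,27.5),speed=.02,until_force=5); st(f"lat {h}")
im=bot.camera("side"); cv2.imwrite("pics/s3.png",cv2.resize(im[180:270,200:320,::-1],(800,600),interpolation=cv2.INTER_CUBIC))
E
```

```text
lat False pos [-70.   20.   27.5] F [-0.59 -0.32 -0.39] t 8.97
```

View pics/s3.png

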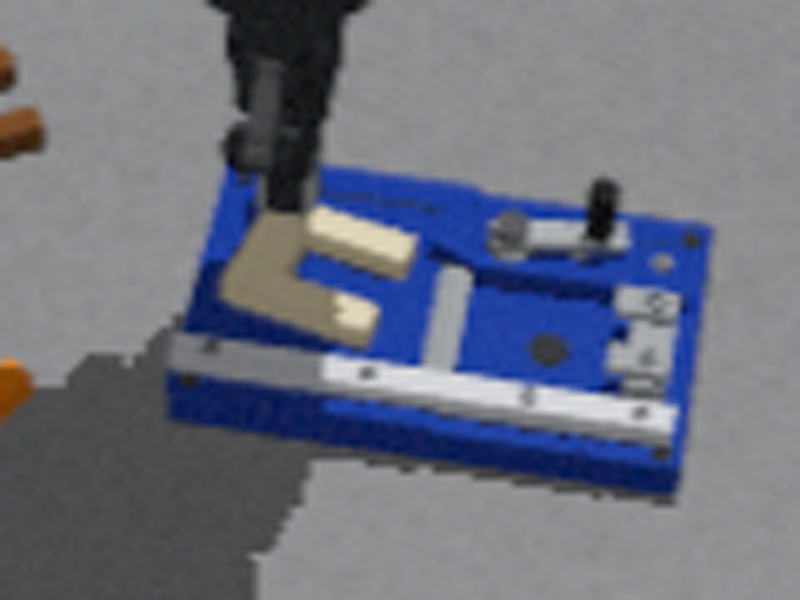

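```bash
python3 - <<'E'
from geo import *
print(bot.read_gripper_width(), bot.read_position(), bot.read_tool_rot(), Q(0))
p=bot.read_position()
for c,f in (("side",lambda q:((q-[200,180])*800/120)),("top",lambda q:(q-[200,130])*800/187)):
    print(c,f(proj(c,p)[0]),f(proj(c,W(-70,20,27.5))[0]),f(proj(c,W(-70,47,27.5))[0]), f(proj(c,W(-70,60,22))[0]))
im=bot.camera("top"); cv2.imwrite("pics/t3.png",cv2.resize(im[130:270,200:387,::-1],(800,600),interpolation=cv2.INTER_CUBIC))
st()
E
```

```text
-0.001542114677761805 [0.48711389 0.00439528 0.02751412] [-4.11027420e-05  9.91143138e-01 -1.32797881e-01  3.62720903e-05] [ 0.          0.99113535 -0.13285603  0.        ]
side [283.6458269  255.89899186] [283.46381418 256.06549863] [296.33969584 204.42122462] [302.35693857 189.37686357]
top [264.71276039 292.99096254] [264.80028229 293.09509258] [229.62376053 282.83122225] [212.6643602  277.91580934]
 pos [-70.   20.1  27.5] F [-0.42  0.87  0.63] t 9.07
```

View pics/t3.png

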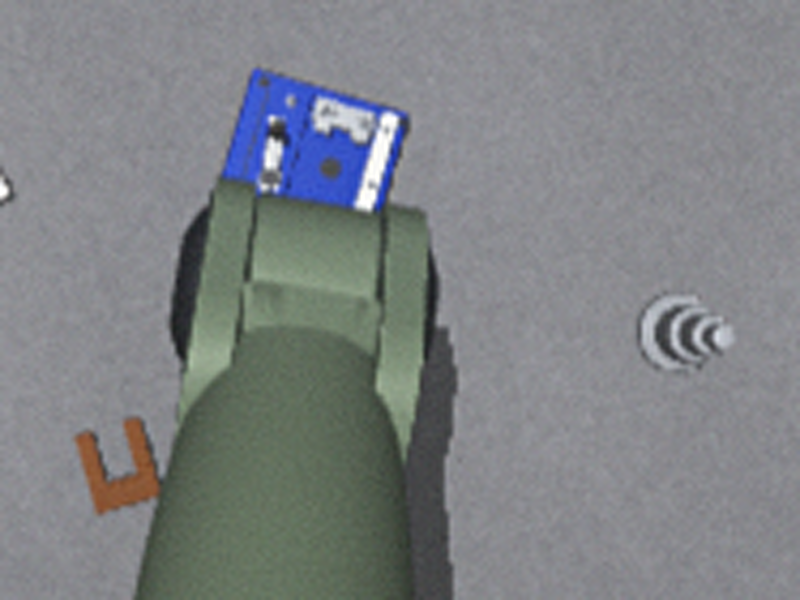

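The spacer has not moved. The finger shows at about (287,210), while the TCP should project to (283,256), so the fingertips seem to sit about 20 mm above the reported TCP. I'll feel for the bare table to check this.

```bash
python3 - <<'E'
from geo import *
bot.move_linear(W(-68,80,60),speed=.2)
bot.move_linear(W(-60,130,45),speed=.2); st("a")
h=bot.move_linear(W(-60,130,1),speed=.04,until_force=4); st(f"touch {h}")
im=bot.camera("side"); cv2.imwrite("pics/s4.png",cv2.resize(im[120:270,160:360,::-1],(800,600),interpolation=cv2.INTER_CUBIC))
p=bot.read_position(); print((proj("side",p)[0]-[160,120])*4)
E
```

```text
a pos [-61.  129.   43.9] F [ 0.85 -0.91 -0.34] t 9.97
touch False pos [-59.8 130.1   1.2] F [ 0.59  0.18 -0.13] t 11.22
[374.38993713 301.2162195 ]
```

View pics/s4.png

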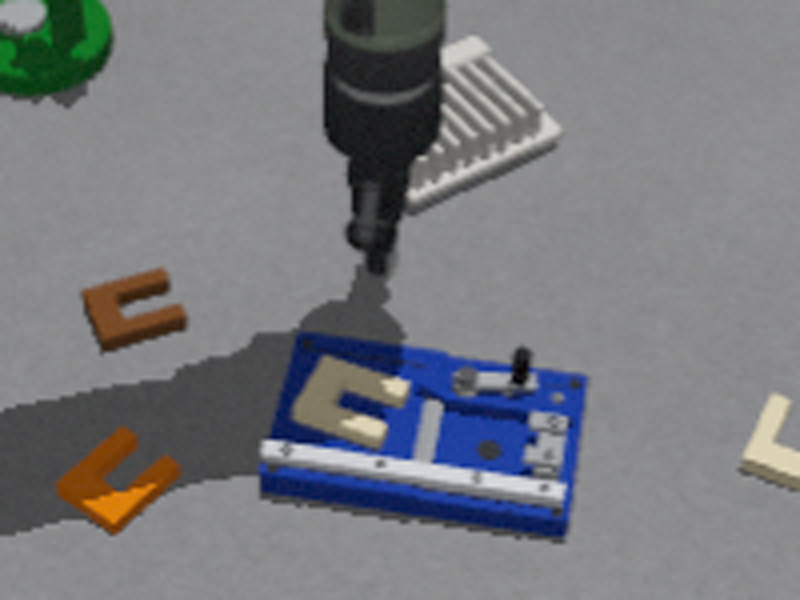

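```bash
python3 - <<'E'
from geo import *
for z in (-4,-12,-30):
    h=bot.move_linear(W(-60,130,z),speed=.02,until_force=4); st(f"touch {z} {h}")
    if h: break
h=bot.move_linear(W(-60,130,30),speed=.1); st()
print(bot.read_joint_positions())
E
```

```text
touch -4 False pos [-60.2 129.9  -4.2] F [-0.34 -0.11  0.34] t 11.68
touch -12 False pos [-60.1 130.  -12.1] F [ 0.55 -0.53 -1.13] t 12.22
touch -30 False pos [-59.9 130.1 -29.9] F [ 0.4  -0.72 -0.28] t 13.28
 pos [-60.4 129.9  29.7] F [-0.64  0.25 -0.37] t 14.03
[ 6.47234481e-02  4.74970408e-01 -4.46408188e-01  6.49876444e-01
  1.96462211e-05 -2.81041582e+00]
```

```bash
python3 - <<'E'
from geo import *
ims=[]
for z in (60,0,-25):
    h=bot.move_linear(W(-60,130,z),speed=.06,until_force=4); st(f"{z} {h}"); bot.wait(.2)
    im=bot.camera("side")[150:225,220:286,::-1].copy(); p=proj("side",bot.read_position())[0]-[220,150]
    im=cv2.resize(im,(264,300),interpolation=cv2.INTER_CUBIC); cv2.circle(im,tuple((p*4).astype(int)),3,(0,0,255),-1); ims.append(im)
    print(bot.read_joint_efforts().round(2),(p*4).round())
cv2.imwrite("pics/m1.png",np.hstack(ims))
bot.move_linear(W(-60,130,30),speed=.1)
E
```

```text
60 False pos [-59.9 130.   60.2] F [ 0.35 -0.81 -0.67] t 14.68
[  0.   -45.58  21.74   0.     0.    -0.  ] [135. 122.]
0 False pos [-59.6 130.1   0.4] F [-0.84  0.17  0.28] t 16.07
[ -0.   -47.02  19.18  -0.     0.     0.  ] [134. 182.]
-25 False pos [-60.4 129.9 -25.5] F [ 0.2  -0.44 -0.01] t 16.89
[ -0.   -47.6   17.97  -0.     0.     0.  ] [134. 207.]
```

View pics/m1.png

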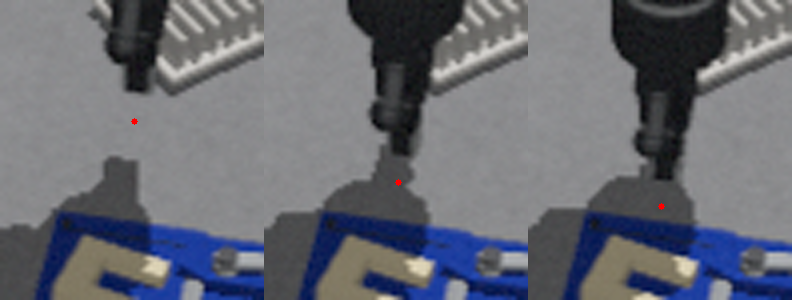

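The three views agree: the real fingertip is about 27–30 mm above the reported TCP at every height. I'll feel for the table to get the exact offset.

```bash
python3 - <<'E'
from geo import *
bot.move_linear(W(-60,130,-24),speed=.1); bot.wait(.1); st()
for z in (-30,-36,-42,-48):
    h=bot.move_linear(W(-60,130,z),speed=.012,until_force=4); st(f"{z} {h}")
    if h: break
bot.move_linear(W(-60,130,30),speed=.15); st()
E
```

```text
pos [-59.3 130.2 -23.4] F [0.04 0.07 0.67] t 18.63
-30 False pos [-60.1 130.  -30.1] F [ 0.33 -0.29  0.09] t 19.28
-36 True pos [-59.9 130.1 -33.6] F [-0.06 -0.9   3.68] t 19.67
 pos [-60.3 129.9  29.6] F [ 0.89 -0.26 -0.4 ] t 20.24
```

The tip touches the table at a reported z of −33.5 mm, so I'll command heights 33 mm lower and redo the sideways push.

```bash
cat >> geo.py <<'E'
ZO=-33.
def M(x,y,z,**k): return bot.move_linear(W(x,y,z+ZO),**k)
E
python3 - <<'E'
from geo import *
M(-70,80,40,speed=.2); M(-70,80,27,speed=.1); bot.wait(.1); st("dn")
y=66
M(-70,y,27,speed=.06)
while y>20:
    y-=4; h=M(-70,y,27,speed=.025,until_force=4.5); st(f"{y} {h}")
    if h: break
im=bot.camera("side"); cv2.imwrite("pics/s5.png",cv2.resize(im[180:270,200:320,::-1],(800,600),interpolation=cv2.INTER_CUBIC))
E
```

```text
dn pos [-69.8  80.6  -5.8] F [-0.4   0.12 -0.28] t 21.06
62 False pos [-70.   61.9  -6. ] F [-0.19 -0.44 -0.77] t 21.75
58 False pos [-70.   57.9  -6. ] F [-0.68 -0.33  1.06] t 22.06
54 False pos [-70.   53.8  -6. ] F [-0.18  0.67  0.28] t 22.37
50 False pos [-70.   49.8  -6. ] F [0.4  0.67 0.98] t 22.68
46 False pos [-70.   45.8  -6. ] F [-0.5   0.31  0.25] t 22.98
42 False pos [-70.   41.8  -6. ] F [-0.91 -0.89 -0.33] t 23.29
38 False pos [-70.   37.8  -6. ] F [ 0.84 -1.47  0.3 ] t 23.6
34 False pos [-70.   33.8  -6. ] F [-0.04  0.46  0.36] t 23.91
30 True pos [-70.   31.4  -6.1] F [0.96 0.96 2.89] t 24.13
```

View pics/s5.png

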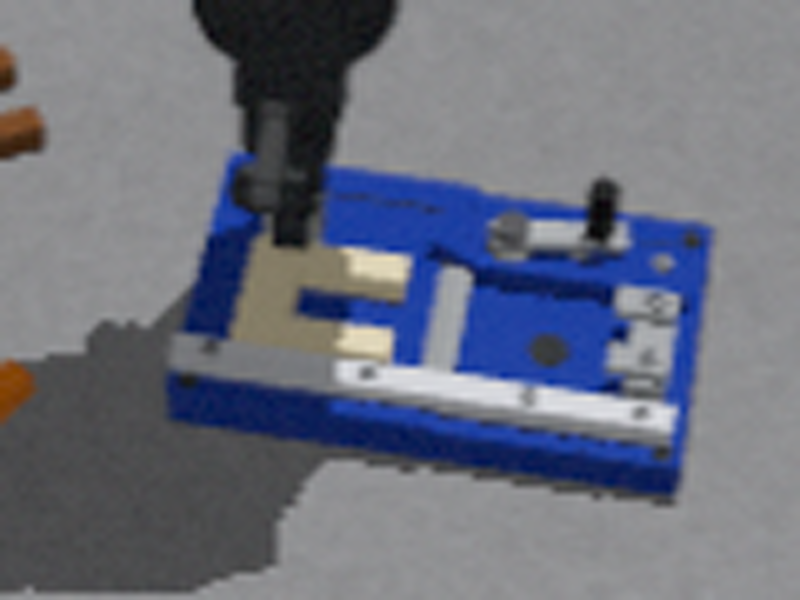

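The spacer now lies square against the fence, with its nose at about (400,300). Next I push along +x from behind.

```bash
python3 - <<'E'
from geo import *
M(-70,45,27,speed=.15); M(-70,45,55,speed=.25); M(-122,-3,55,speed=.25); M(-122,-3,27.5,speed=.15); bot.wait(.1); st("dn")
x=-122; h=False
for x in (-100,-85,-70,-55,-40,-28):
    h=M(x,-3,27.5,speed=.04,until_force=7); st(f"{x} {h}")
    if h: break
E
```

```text
dn pos [-121.3   -2.7   -5.2] F [-0.52 -0.17  0.05] t 25.56
-100 False pos [-100.2   -3.    -5.6] F [-0.09 -0.49  0.16] t 26.26
-85 False pos [-84.8  -3.   -5.5] F [-1.16 -0.08 -0.35] t 26.78
-70 False pos [-69.7  -3.   -5.5] F [-0.34 -0.49 -0.46] t 27.31
-55 True pos [-57.8  -3.8  -6.4] F [-1.02 -0.32 -0.02] t 27.73
```

```bash
python3 - <<'E'
from geo import *
for x in (-57,-56,-55,-54,-52,-50):
    h=M(x,-3,27.5,speed=.015,until_force=6); st(f"{x} {h}")
    if h: break
im=bot.camera("side"); 
cv2.imwrite("pics/s6.png",cv2.resize(im[180:270,200:320,::-1],(800,600),interpolation=cv2.INTER_CUBIC))
for t in ("spacer",): print([([round(v,1) for v in d["bbox"]],round(d["confidence"],2)) for d in bot.search_frame("side",t)])
E
```

```text
-57 False pos [-57.7  -3.   -5.8] F [-2.91 -0.03 -0.8 ] t 27.99
-56 False pos [-57.1  -3.2  -5.8] F [-4.76 -1.51  0.98] t 28.24
-55 False pos [-56.6  -3.3  -5.9] F [-6.06 -1.94  0.62] t 28.49
-54 False pos [-56.3  -3.5  -6.1] F [-6.16 -1.98  0.31] t 28.74
-52 False pos [-55.7  -3.8  -6.4] F [-8.68 -3.76  2.32] t 29.02
-50 False pos [-55.1  -4.   -6.6] F [-11.37  -4.55   3.8 ] t 29.31
[([181.2, 188.3, 24.1, 19.8], 0.82), ([176.2, 228.4, 29.5, 23.7], 0.68), ([252.4, 211.3, 26.5, 24.9], 0.64)]
```

```bash
python3 - <<'E'
from geo import *
M(-60,-3,27.5,speed=.05); st()
E
```

```text
pos [-58.2  -2.7  -4.9] F [-0.02  0.19  0.68] t 29.76
```

View pics/s6.png

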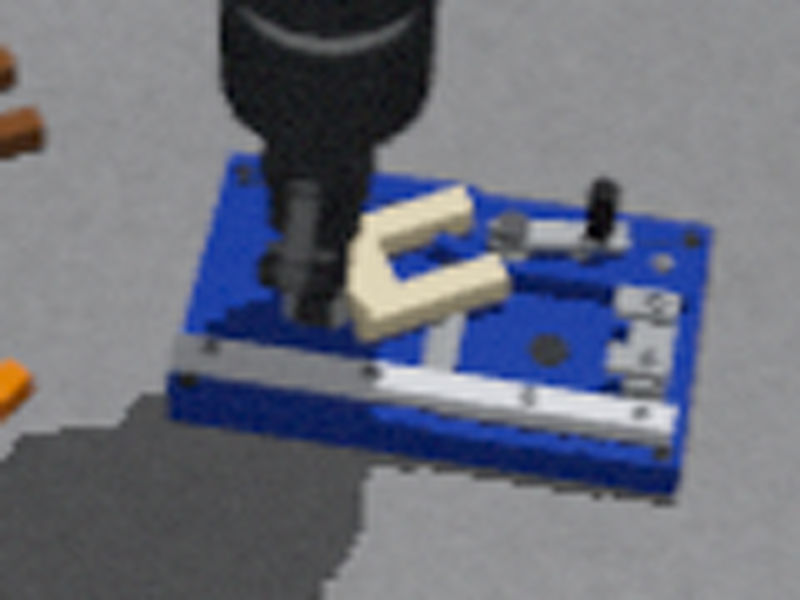

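The last push turned the spacer about 0.5 rad counter-clockwise, and its +y arm jammed on the mouth wall at (465,195). That means the push line ran too far to −y. I'll fit its pose from this picture and find where the fingertip really is.

```bash
python3 - <<'E'
from geo import *
z=36
o=[("side",(-30,25,z),S(362,213)),("side",(-30,-25,z),S(356,318)),("side",(30,25,z),S(466,186)),("side",(30,-25,z),S(508,265)),("side",(-10,12,z),S(392,243)),("side",(30,12,z),S(475,202)),("side",(30,-12,z),S(495,250)),("side",(-10,-12,z),S(390,282))]
q,r=fit(o,[.53,-.01,.2]); print(r.round(1).tolist())
n=nest([q[0],q[1],0]); a=q[2]-N[2]; print("spacer nest",n.round(1),"yaw",round(a,2))
for L in ((-30,25),(-30,-25),(30,25),(30,-25)): print(L,(n[:2]+np.array([[np.cos(a),-np.sin(a)],[np.sin(a),np.cos(a)]])@L).round(1))
def inv(cam,px,z):
    return nest(np.r_[least_squares(lambda w:proj(cam,np.r_[w,z])[0]-px,[.5,0]).x,z])
print("tip s6",inv("side",S(315,325),.026).round(1),"s5 tip",inv("side",S(291,247),.027).round(1),"m1 tip@0:",inv("side",[220+(404-264)/4,150+157/4],.033).round(1),"m1@60",inv("side",[220+138/4,150+92/4],.093).round(1))
E
```

```text
[[-6.5, 0.7], [0.4, -0.7], [-0.1, -0.3], [0.1, 1.9], [-2.0, -1.9], [0.2, 0.8], [0.3, 0.4], [1.2, -0.9]]
spacer nest [-22.   27.6   0. ] yaw 0.48
(-30, 25) [-60.2  35.8]
(-30, -25) [-37.   -8.4]
(30, 25) [-7.1 63.7]
(30, -25) [16.2 19.4]
tip s6 [-53.4  -9.   26. ] s5 tip [-69.4  26.7  27. ] m1 tip@0: [-55.2 123.5  33. ] m1@60 [-57.8 124.2  93. ]
```

The wall's mouth end is hooked inside the U slot. I also now know the real tip is about (+1.5, −5.5, +33) mm from the reported TCP. I'll back the spacer out by its fence-side arm, square it against the fence again, and later push on a line to the +y side.

```bash
cat >> geo.py <<'E'
def M(x,y,z,**k): return bot.move_linear(W(x-1.5,y+5.5,z-33.),**k)   # real tip coords
def st(t=""): print(t,"tip",(nest(bot.read_position())+[1.5,-5.5,33]).round(1),"F",F(),"t",round(bot.read_clock(),2))
def see():
    bot.camera("side"); 
    for d in bot.search_frame("side","spacer"):
        b=np.array(d["bbox"]); print("   bbox crop",((b[:2]-[200,180])*6.67).round(),((b[:2]+b[2:]-[200,180])*6.67).round(),round(d["confidence"],2))
E
python3 - <<'E'
from geo import *
M(-62,-8,29,speed=.1); M(-62,-8,75,speed=.25); M(38,10,75,speed=.3); M(38,10,28,speed=.15); bot.wait(.1); st("dn")
for x in (28,16,4,-9):
    h=M(x,10,28,speed=.04,until_force=6); st(f"{x} {h}")
    if h: break
see()
E
```

```text
dn tip [38.4 10.  29. ] F [-1.03 -0.18  0.21] t 31.4
28 False tip [27.8 10.1 28.3] F [ 0.67  0.33 -0.41] t 31.8
16 False tip [15.8 10.  28. ] F [ 0.54 -0.14  0.75] t 32.25
4 False tip [ 3.8 10.  28. ] F [-0.78  0.41  1.16] t 32.7
-9 False tip [-9.2 10.  28. ] F [-0.4  -0.04  0.93] t 33.17
   bbox crop [-136.  313.] [ 41. 494.] 0.74
   bbox crop [238. 179.] [416. 321.] 0.71
   bbox crop [-137.   49.] [ 37. 179.] 0.7
   bbox crop [217. 868.] [ 418. 1128.] 0.53
```

```bash
python3 - <<'E'
from geo import *
M(-6,10,28,speed=.15); M(-6,10,70,speed=.3); M(-55,88,70,speed=.35); M(-55,88,27,speed=.2); bot.wait(.05); st("dn")
y=88;h=False
for y in (70,60,50,44,40,37,35,33):
    h=M(-58,y,27,speed=.04 if y>45 else .025,until_force=4.5); st(f"{y} {h}")
    if h: break
see()
im=bot.camera("side").astype(int); cv2.imwrite("pics/raw7.png",im[:,:,::-1].astype(np.uint8))
E
```

```text
dn tip [-54.7  87.3  27.1] F [-0.32  0.11  0.43] t 34.65
70 False tip [-57.9  69.9  27.2] F [-0.66 -0.69 -0.  ] t 35.26
60 False tip [-58.   59.8  27. ] F [-0.19 -0.04 -0.58] t 35.66
50 False tip [-58.   49.7  27. ] F [ 0.54 -0.18 -0.01] t 36.06
44 False tip [-58.   43.8  27. ] F [-0.44  0.22 -0.01] t 36.45
40 False tip [-58.   39.8  27. ] F [-0.56 -0.32  0.03] t 36.76
37 False tip [-58.   36.8  27. ] F [-0.61  0.   -0.82] t 37.02
35 False tip [-58.   34.9  27. ] F [0.16 0.13 0.58] t 37.27
33 False tip [-58.   32.9  27. ] F [0.2  0.51 0.12] t 37.52
   bbox crop [229. 231.] [399. 370.] 0.72
   bbox crop [-129.   65.] [ 27. 188.] 0.67
   bbox crop [-169.  316.] [ 50. 494.] 0.56
   bbox crop [213. 884.] [ 370. 1139.] 0.26
```

```bash
python3 - <<'E'
from geo import *
h=M(-60,23,27,speed=.025,until_force=4.5); st(f"lat {h}")
see()
E
```

```text
lat True tip [-59.6  25.8  26.9] F [1.3  1.56 1.98] t 38.05
   bbox crop [-160.  306.] [ 55. 489.] 0.81
   bbox crop [213. 249.] [384. 390.] 0.63
   bbox crop [-151.   53.] [ 31. 179.] 0.57
```

Both flush contacts came at the same reading, so the tip's y offset is really about 0 and each shut tip is about 6.5 mm deep. A single narrow pusher is unstable, so I'll part the fingers about 21 mm for a two-point push. I'll feel for the tip height again, then push.

```bash
cat >> geo.py <<'E'
def M(x,y,z,dz=33.,**k): return bot.move_linear(W(x,y+1,z-dz),**k)
def st(t=""): print(t,"tip",(nest(bot.read_position())+[0,-1,33]).round(1),"F",F(),"t",round(bot.read_clock(),2))
E
python3 - <<'E'
from geo import *
M(-60,45,27,speed=.2); M(-60,45,60,speed=.35); M(-125,3,60,speed=.35); bot.set_gripper(.25); st("open")
M(-125,3,8,speed=.2); bot.wait(.05)
h=M(-125,3,-12,speed=.03,until_force=4); st(f"touch {h}")
z=nest(bot.read_position())[2]; open("dz","w").write(str(-z+.5)); print(z)
E
```

```text
open tip [-124.3    3.3   59.9] F [-0.38  0.21 -0.52] t 39.37
touch True tip [-124.     3.1   -0.6] F [-1.09  0.08  9.02] t 40.25
-33.60828917954858
```

```bash
python3 - <<'E'
from geo import *
M(-122,3,28,speed=.2); bot.wait(.05); st("up")
for x in (-100,-85,-75,-65,-55,-45,-36,-28):
    h=M(x,3,28,speed=.045,until_force=6); st(f"{x} {h}")
    if h: break
see()
E
```

```text
up tip [-121.7    3.    28. ] F [ 0.    0.42 -0.57] t 40.6
-100 False tip [-100.2    3.    27.8] F [-0.59 -0.46 -0.54] t 41.24
-85 False tip [-84.7   3.   28. ] F [-0.09  0.01  0.26] t 41.73
-75 False tip [-74.5   3.   28. ] F [-0.46  0.12 -0.22] t 42.1
-65 False tip [-64.5   3.   28. ] F [-0.36 -0.84 -0.65] t 42.48
-55 False tip [-54.6   3.   28. ] F [0.09 0.2  0.44] t 42.85
-45 False tip [-44.5   3.   28. ] F [-0.12  0.16 -0.25] t 43.23
-36 False tip [-35.5   3.   28. ] F [ 0.38 -0.29  0.39] t 43.58
-28 False tip [-27.5   3.   28. ] F [ 0.01 -0.42  0.16] t 43.9
   bbox crop [433. 252.] [606. 396.] 0.87
   bbox crop [-158.  314.] [ 55. 492.] 0.86
   bbox crop [-148.   63.] [ 23. 174.] 0.58
```

```bash
python3 - <<'E'
from geo import *
for b in (-30,4): 
    P=proj("side",pose(N,[(b,24.5,32),(b+60,24.5,32),(b+60,-25.5,32)])); print(b,((P-[200,180])*6.67).round().tolist())
for x in (-22,-17,-13,-10,-7,-4,-1,2,5):
    h=M(x,3,28,speed=.02,until_force=5); st(f"{x} {h}")
    if h: break
see()
E
```

```text
-30 [[388.0, 254.0], [543.0, 276.0], [525.0, 378.0]]
4 [[476.0, 267.0], [631.0, 289.0], [616.0, 391.0]]
-22 False tip [-21.9   3.   28. ] F [-0.3  -0.26  0.25] t 44.45
-17 False tip [-16.8   3.   28. ] F [-0.41 -0.52 -0.29] t 44.85
-13 False tip [-12.8   3.   28. ] F [0.27 0.15 0.05] t 45.2
-10 False tip [-9.8  3.  28. ] F [0.21 0.54 0.23] t 45.5
-7 False tip [-7.2  3.  27.9] F [-1.13  0.66  0.57] t 45.8
-4 True tip [-7.8  3.  27. ] F [0.76 0.46 0.11] t 46.01
   bbox crop [-163.  317.] [ 51. 488.] 0.71
   bbox crop [153. 161.] [734. 490.] 0.62
   bbox crop [-133.   53.] [ 39. 169.] 0.61
   bbox crop [476. 279.] [632. 424.] 0.53
```

```bash
python3 - <<'E'
from geo import *
def avg(n=6):
    v=[]
    for _ in range(n): v.append(F()); bot.wait(.01)
    return np.mean(v,0)
x=-7.
for i in range(25):
    M(x,3,28,speed=.03); f=avg(); print(round(x,1),f.round(1))
    if -f[0]>7.6: break
    x+= .8 if -f[0]<4 else .35
for _ in range(6):
    bot.wait(.1); print(avg(4).round(1),end=" ")
st("held")
see()
E
```

```text
-7.0 [-1.5  0.1  0.4]
-6.2 [-4.4 -0.1  1.8]
-5.9 [-6.   0.1  2.7]
-5.5 [-6.2  0.2  3.1]
-5.2 [-6.8  0.   3.3]
-4.8 [-7.3 -0.2  3.5]
-4.5 [-8.7  0.1  4.1]
[-8.1 -0.2  3.8] [-8.3  0.   3.7] [-8.5 -0.2  4.4] [-8.4 -0.2  4.2] [-8.1  0.2  4.2] [-8.2  0.   4.2] held tip [-7.4  3.  27.4] F [-8.44  0.22  3.82] t 49.01
   bbox crop [466. 277.] [634. 408.] 0.87
   bbox crop [-123.   43.] [ 42. 187.] 0.8
   bbox crop [-155.  311.] [ 48. 478.] 0.72
```

The spacer is on the end stop: the box spans 466–634 against a predicted 476–631. It was held at about 8.2 N for roughly a second. Now the latch.

```bash
cat > latch.py <<'E'
from geo import *
PV=np.array([13.,41.])
def pp(th,gap):
    t=np.array([np.sin(th),-np.cos(th)]); return PV+34*np.array([np.cos(th),np.sin(th)])-t*(12.5+gap)
def L(th,gap,z,**k):
    c=pp(th,gap); return bot.move_linear(W(c[0],c[1],z-33.),rotation=Q(np.pi+th),**k)
E
python3 - <<'E'
from latch import *
M(-25,3,29,speed=.15); M(-25,3,90,speed=.4); bot.set_gripper(0.)
c=pp(.2,12); bot.move_pose(W(c[0],c[1],90-33.),Q(np.pi+.2)); st("above")
L(.2,12,46,speed=.25); bot.wait(.05)
for th in (.15,-.1,-.35,-.6,-.85,-1.1,-1.3,-1.45):
    h=L(th,0,46,speed=.05,until_force=8); st(f"th {th} {h}")
    if h: break
E
```

```text
above tip [41.4 70.7 90. ] F [-0.09 -0.23  0.02] t 52.61
th 0.15 False tip [45.5 56.9 46.7] F [-0.16  0.61  0.98] t 53.41
th -0.1 False tip [48.2 49.  46.2] F [0.75 1.12 1.27] t 53.81
th -0.35 False tip [49.3 40.1 46.1] F [0.82 1.62 2.32] t 54.21
th -0.6 False tip [48.2 31.1 46.1] F [0.29 1.13 1.32] t 54.61
th -0.85 False tip [44.9 22.7 46.1] F [1.87 1.76 0.87] t 55.01
th -1.1 False tip [39.7 15.4 46.1] F [2.19 0.96 1.  ] t 55.41
th -1.3 False tip [34.2 10.6 46.1] F [1.75 1.11 0.23] t 55.76
th -1.45 True tip [32.6  8.  46.4] F [2.16 1.12 1.31] t 55.98
```

```bash
python3 - <<'E'
from latch import *
for th in (-1.38,-1.42,-1.46,-1.5):
    h=L(th,0,46,speed=.03,until_force=6); bot.wait(.05); st(f"th {th} {h}")
    if F()[0]>7: break
bot.camera("side")
for n in ("latch","latch_pin","spacer"): print(n,[((np.array(d["bbox"])).round(1).tolist(),round(d["confidence"],2)) for d in bot.search_frame("side",n)][:2])
for a in (-1.3,-1.45,-1.57):
    c=PV+34*np.array([np.cos(a),np.sin(a)]); print(a,proj("side",pose(N,[(*c,64),(*c,41)])).round(1).tolist())
E
```

```text
th -1.38 False tip [32.3  9.  46.2] F [3.06 0.91 2.25] t 56.28
th -1.42 False tip [32.2  8.5 46.4] F [ 4.81  1.07 -0.9 ] t 56.58
th -1.46 False tip [32.2  7.9 46.5] F [ 7.64  1.17 -3.16] t 56.88
latch [([270.6, 212.1, 9.2, 15.0], 0.44)]
latch_pin []
spacer [([272.1, 222.5, 22.6, 18.2], 0.6), ([176.8, 226.7, 30.0, 28.0], 0.58)]
-1.3 [[278.2, 217.6], [277.7, 223.6]]
-1.45 [[276.1, 217.6], [275.6, 223.6]]
-1.57 [[274.5, 217.5], [274.0, 223.4]]
```

```bash
python3 - <<'E'
from latch import *
L(-1.5,15,46,speed=.15); L(-1.5,15,110,speed=.4)
bot.move_pose(W(40,150,140-33.),np.asarray(bot.read_tool_rot())); st()
im=bot.camera("side")
for n in ("latch","latch_pin","spacer"): print(n,[((np.array(d["bbox"])).round(1).tolist(),round(d["confidence"],2)) for d in bot.search_frame("side",n)][:2])
cv2.imwrite("pics/raw8.png",im[:,:,::-1])
g=im.max(2); print("cols 264..290"); 
for r in range(208,232): print(r,*[f"{v:3d}" for v in g[r,264:291]])
E
```

```text
tip [ 38.1 149.1 138.2] F [-0.82 -0.71  0.18] t 58.27
latch [([271.2, 212.1, 11.1, 17.8], 0.4)]
latch_pin [([272.2, 211.8, 8.3, 21.6], 0.59)]
spacer [([178.2, 188.9, 27.4, 18.8], 0.88), ([177.2, 228.3, 28.6, 26.4], 0.64)]
cols 264..290
208  84  84  86  87  88  85  84  82  71  77  77  75  78  77  78  78  80  76  75  76  75  77  77  77  75  75  76
209  87  87  85  86  84  86  83  86  87  86  82  76  72  70  66  71  75  76  75  77  74  78  76  80  76  78  76
210  77  83  89  86  82  85  83  86  85  88  84  85  82  83  83  85  83  79  79  74  66  72  75  76  75  77  79
211  67  64  73  85  85  84  86  87  85  86  84  81  72  75  83  86  84  85  84  84  85  86  88  84  80  77  73
212  85  82  81  84  87  86  84  85  85  83  72  54  55  57  64  79  84  86  87  89  86  83  86  83  86  83  84
213  83  84  87  88  85  84  85  86  88  82  66  53  50  50  49  63  78  83  87  86  87  87  87  86  83  82  87
214  85  85  87  87  85  83  85  89  87  83  65  52  52  52  56  72  85  81  77  73  73  66  73  77  77  86  85
215  86  85  87  88  88  86  86  84  85  85  63  44  53  51  59  77  88  83  85 
[... 1123 characters left out ...]
 129 129 130 130 131 132 131
226  88  90  94  90  95  90  85 101  97  84  72  83  99 120 130 124 128 130 125 126 129 130 128 129 130 130 129
227  89  90  88  90  93  88  89 105 103 106 102  96 102 121 122 102 108 116 127 127 128 128 129 129 130 130 131
228  88  92  90  93  95  93  94 118 106  97  99 103 116 129 109  89  90  87  89  90  89  92 107 108 117 129 128
229  89  90  86  93  95  89  96 129 127 128 129 125 129 127 111  85  84  84  85  87  85  87  84  83  83  91  89
230  89  90  92  90  91  88  94 129 130 129 127 131 133 129 104  77  55  43  47  53  74  86  87  86  86  86 123
231  93  88  90  95  91  86 101 129 130 129 129 130 131 123  91  66  31  31  32  32  50  71  87  87  82 124 141
```

The pin now sits at columns 273–276, rows 217–225. The model gives column 274.3 at the stop and 276 if it were 0.12 rad short, so the latch is fully home, and it also resisted 7.6 N there. The robot is clear, so I'm handing the job in.

```bash
python3 -c "
from cell import bot
print(bot.close_job(), bot.read_clock())"
```

```text
the job is handed in; nothing more can be done
the job is handed in; nothing more can be done
```

The spacer is seated on the end stop after about 1 s at roughly 8 N, the latch is at its stop, and the job is handed in; the first push jammed on the pocket wall and loaded the ceramic to about 12 N (11.4 along the push, 12.2–12.8 with sideways forces), at or just over the 12 N limit.

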